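# Flip the stock tags of the glass bins

## Task

Bring the stock tags of the glass-offcut bins up to date: with a fingertip, gently push over the hinged flaps that are wrong, so that every bin heaped full of glass has its tag leaning towards the bin with the ring mark uppermost, and every bin that is nearly empty has its tag leaning towards the robot with the bar mark uppermost. The flaps are only nudged, never pinched, and everything else on the bench stays where it is; finish clear of the tags.

Things in the scene. Friction and masses are not known exactly. Their poses are not given: they have to be found in the camera images.
- tag_a: One of five identical tag stands 85 mm apart in a row on a 12 mm thick board. Steel foot 50 x 62 mm; origin: centre of its underside, on the board's top. x points to the bin behind it, y along the row. Hinge pin along y, 22 mm above the origin, carries the flap; beside the flap nothing of the stand is higher than 35 mm above the origin.
- flap_a (a joint): Flap on tag_a: 48 wide, 70 long, 4 mm aluminium plate, 45 g, hinged at one edge. 0: leans 0.56 rad from upright to the robot, bar mark up (reorder). 0.56: upright. 1.12: leans 0.56 rad to the bin, ring mark up (full). Swings freely; past upright it falls over by itself, under 1 N moves it. At rest its free edge is 37 mm from the pin horizontally, 59 mm above it.
- tag_b: One of five identical tag stands 85 mm apart in a row on a 12 mm thick board. Steel foot 50 x 62 mm; origin: centre of its underside, on the board's top. x points to the bin behind it, y along the row. Hinge pin along y, 22 mm above the origin, carries the flap; beside the flap nothing of the stand is higher than 35 mm above the origin.
- flap_b (a joint): Flap on tag_b: 48 wide, 70 long, 4 mm aluminium plate, 45 g, hinged at one edge. 0: leans 0.56 rad from upright to the robot, bar mark up (reorder). 0.56: upright. 1.12: leans 0.56 rad to the bin, ring mark up (full). Swings freely; past upright it falls over by itself, under 1 N moves it. At rest its free edge is 37 mm from the pin horizontally, 59 mm above it.
- tag_c: One of five identical tag stands 85 mm apart in a row on a 12 mm thick board. Steel foot 50 x 62 mm; origin: centre of its underside, on the board's top. x points to the bin behind it, y along the row. Hinge pin along y, 22 mm above the origin, carries the flap; beside the flap nothing of the stand is higher than 35 mm above the origin.
- flap_c (a joint): Flap on tag_c: 48 wide, 70 long, 4 mm aluminium plate, 45 g, hinged at one edge. 0: leans 0.56 rad from upright to the robot, bar mark up (reorder). 0.56: upright. 1.12: leans 0.56 rad to the bin, ring mark up (full). Swings freely; past upright it falls over by itself, under 1 N moves it. At rest its free edge is 37 mm from the pin horizontally, 59 mm above it.
- tag_d: One of five identical tag stands 85 mm apart in a row on a 12 mm thick board. Steel foot 50 x 62 mm; origin: centre of its underside, on the board's top. x points to the bin behind it, y along the row. Hinge pin along y, 22 mm above the origin, carries the flap; beside the flap nothing of the stand is higher than 35 mm above the origin.
- flap_d (a joint): Flap on tag_d: 48 wide, 70 long, 4 mm aluminium plate, 45 g, hinged at one edge. 0: leans 0.56 rad from upright to the robot, bar mark up (reorder). 0.56: upright. 1.12: leans 0.56 rad to the bin, ring mark up (full). Swings freely; past upright it falls over by itself, under 1 N moves it. At rest its free edge is 37 mm from the pin horizontally, 59 mm above it.
- tag_e: One of five identical tag stands 85 mm apart in a row on a 12 mm thick board. Steel foot 50 x 62 mm; origin: centre of its underside, on the board's top. x points to the bin behind it, y along the row. Hinge pin along y, 22 mm above the origin, carries the flap; beside the flap nothing of the stand is higher than 35 mm above the origin.
- flap_e (a joint): Flap on tag_e: 48 wide, 70 long, 4 mm aluminium plate, 45 g, hinged at one edge. 0: leans 0.56 rad from upright to the robot, bar mark up (reorder). 0.56: upright. 1.12: leans 0.56 rad to the bin, ring mark up (full). Swings freely; past upright it falls over by itself, under 1 N moves it. At rest its free edge is 37 mm from the pin horizontally, 59 mm above it.
- bin_full_1: Grey bin fixed on the board, 85 (x) x 76 (y) x 52 mm high. FULL: heaped with glass pieces above its rim, up to 70 mm high. Origin: centre of its underside, x away from the tags. Its tag stands straight in front of it, 157 mm from this origin towards -x; 114 mm lie between hinge pin and bin wall.
- bin_full_2: Grey bin fixed on the board, 85 (x) x 76 (y) x 52 mm high. FULL: heaped with glass pieces above its rim, up to 70 mm high. Origin: centre of its underside, x away from the tags. Its tag stands straight in front of it, 157 mm from this origin towards -x; 114 mm lie between hinge pin and bin wall.
- bin_full_3: Grey bin fixed on the board, 85 (x) x 76 (y) x 52 mm high. FULL: heaped with glass pieces above its rim, up to 70 mm high. Origin: centre of its underside, x away from the tags. Its tag stands straight in front of it, 157 mm from this origin towards -x; 114 mm lie between hinge pin and bin wall.
- bin_low_1: Grey bin fixed on the board, 85 (x) x 76 (y) x 52 mm high. NOT full: only one or two flat glass pieces on its floor. Origin: centre of its underside, x away from the tags. Its tag stands straight in front of it, 157 mm from this origin towards -x; 114 mm lie between hinge pin and bin wall.
- bin_low_2: Grey bin fixed on the board, 85 (x) x 76 (y) x 52 mm high. NOT full: only one or two flat glass pieces on its floor. Origin: centre of its underside, x away from the tags. Its tag stands straight in front of it, 157 mm from this origin towards -x; 114 mm lie between hinge pin and bin wall.
- jar: Loose glass jar, 40 mm across, 62 mm high, on the board beyond the +y end of the row; origin under its centre. Leave alone.
- weight: Loose steel weight with a knob, 40 mm across, 56 mm high, on the board beyond the -y end of the row; origin under its centre. Leave alone.
- brush: Loose brush, 170 mm long, under 30 mm high, lying on the table on the robot's side of the board. Leave alone.
- knife: Loose wooden-handled palette knife, 160 mm long, under 30 mm high, lying on the table on the robot's side of the board. Leave alone.
- foil: Loose roll of copper foil, 54 mm across, 12 mm high, flat on the table on the robot's side of the board. Leave alone.
- flux: Loose white bottle with a cap, 60 mm across, 130 mm high, on the table to the left of the board; origin under its centre. Leave alone.
- cup: Loose white mug, 76 mm across, 85 mm high, on the table to the right of the board; origin under its centre. Leave alone.

How it is judged:
At the end, for the whole second after the job is handed in: All five flaps lie at rest (under 0.3 rad/s): joint above 0.98 rad for the three tags in front of full bins, below 0.14 rad for the two tags in front of bins that are not full ((((y of tag_a in the frame of bin_full_1 between -0.04 and 0.04 m or y of tag_a in the frame of bin_full_2 between -0.04 and 0.04 m or y of tag_a in the frame of bin_full_3 between -0.04 and 0.04 m) and value of joint flap_a above 0.98 rad) or ((y of tag_a in the frame of bin_low_1 between -0.04 and 0.04 m or y of tag_a in the frame of bin_low_2 between -0.04 and 0.04 m) and value of joint flap_a below 0.14 rad)) and velocity of joint flap_a between -0.3 and 0.3 rad/s and (((y of tag_b in the frame of bin_full_1 between -0.04 and 0.04 m or y of tag_b in the frame of bin_full_2 between -0.04 and 0.04 m or y of tag_b in the frame of bin_full_3 between -0.04 and 0.04 m) and value of joint flap_b above 0.98 rad) or ((y of tag_b in the frame of bin_low_1 between -0.04 and 0.04 m or y of tag_b in the frame of bin_low_2 between -0.04 and 0.04 m) and value of joint flap_b below 0.14 rad)) and velocity of joint flap_b between -0.3 and 0.3 rad/s and (((y of tag_c in the frame of bin_full_1 between -0.04 and 0.04 m or y of tag_c in the frame of bin_full_2 between -0.04 and 0.04 m or y of tag_c in the frame of bin_full_3 between -0.04 and 0.04 m) and value of joint flap_c above 0.98 rad) or ((y of tag_c in the frame of bin_low_1 between -0.04 and 0.04 m or y of tag_c in the frame of bin_low_2 between -0.04 and 0.04 m) and value of joint flap_c below 0.14 rad)) and velocity of joint flap_c between -0.3 and 0.3 rad/s and (((y of tag_d in the frame of bin_full_1 between -0.04 and 0.04 m or y of tag_d in the frame of bin_full_2 between -0.04 and 0.04 m or y of tag_d in the frame of bin_full_3 between -0.04 and 0.04 m) and value of joint flap_d above 0.98 rad) or ((y of tag_d in the frame of bin_low_1 between -0.04 and 0.04 m or y of tag_d in the frame of bin_low_2 between -0.04 and 0.04 m) and value of joint flap_d below 0.14 rad)) and velocity of joint flap_d between -0.3 and 0.3 rad/s and (((y of tag_e in the frame of bin_full_1 between -0.04 and 0.04 m or y of tag_e in the frame of bin_full_2 between -0.04 and 0.04 m or y of tag_e in the frame of bin_full_3 between -0.04 and 0.04 m) and value of joint flap_e above 0.98 rad) or ((y of tag_e in the frame of bin_low_1 between -0.04 and 0.04 m or y of tag_e in the frame of bin_low_2 between -0.04 and 0.04 m) and value of joint flap_e below 0.14 rad)) and velocity of joint flap_e between -0.3 and 0.3 rad/s); the robot touches nothing.
It fails at once if something else on the bench is moved more than 20 mm or lifted (distance of any of jar, weight, brush, knife, foil, flux, cup from where it was at the start of the episode above 0.02 m).
It fails at once if the jar, weight, bottle or mug is tipped (angle between any of jar, weight, flux, cup's own z axis and vertical above 0.35 rad).
It fails at once if a tag is pinched or pushed hard (over 12 N) instead of nudged (contact force between the fingers and tag_a above 12 N or contact force between the fingers and tag_b above 12 N or contact force between the fingers and tag_c above 12 N or contact force between the fingers and tag_d above 12 N or contact force between the fingers and tag_e above 12 N).
It also fails if it takes over 51 s, if anything falls off the work surface, if the arm or the gripper's body presses on something with over 40 N, if the wrist force passes 120 N, or if a joint passes its speed limit or range.

## Robot

A 6-joint arm with a two-finger parallel gripper is mounted at the origin on the work surface. World frame = base frame: x ahead of the robot, y to its left, z up, the work surface at z = 0. Lengths are in m, angles in rad, forces in N, time in s.
With the tool pointing down it reaches from about 0.35 to 0.775 m from the base axis. Payload 7.3 kg.
Tool frame: the origin (TCP) lies at the very end of the fingers, on their centre line; the grasp point (between the pads) lies 19 mm behind it (robot.hold_point_z is the distance from the TCP to the grasp point, in m); z points along the fingers, y is the direction in which the jaws open and shut (so a half turn about z gives the same grasp; the last joint's range is limited). The gripper opens to 92 mm and grips with 3 to 60 N. Pads are 19 mm wide; open, the fingers measure 130 mm over their backs; the gripper's body (75 mm by 190 mm) begins 47 mm behind the grasp point.
Start: joints at [0.975, 0.342, 1.524, -0, 1.275, -0.146], TCP at [0.228, 0.473, 0.196] pointing down, gripper open.
Joint ranges: [-2.53, 2.53], [-0.77, 2.02], [0.04, 2.7], [-1, 4.14], [0.28, 2.66], [-3.11, 3.11]. Speed limits (rad/s): [2.57, 2.57, 3.14, 3.14, 3.14, 3.14].

## Interface

Orientations are given as [roll, pitch, yaw] about the fixed x, y, z axes, in that order (R = Rz(yaw) Ry(pitch) Rx(roll)).
In Python, from cell import monitor, viewer, robot gives the robot as it stands.
- The arm moves only by the tool move_arm, never from a script. Its argument "deltas" is a list of rows, each an object of numbers: "x", "y", "z": the shift along the tool's x, y, z in m; "wx", "wy", "wz": the turn, a rotation vector about the tool's x, y, z in degrees; "hand": the opening, from 0 (shut) to 1 (fully open). In form: [{"x": .., "y": .., "z": .., "wx": .., "wy": .., "wz": .., "hand": ..}, ...]. A call has 1 to 8 rows; each row is the pose to reach, as a shift and turn from the pose commanded when the call began, along the tool's axes at that moment; what a row does not reach only later rows make up. A row lasts 1/8 s, in which the tool goes at most 62.5 mm and 10.7 degrees, less where a joint would pass 70% of its speed; a pose out of reach is approached as far as the arm can. A call with a gripper value outside its range is refused whole. The fingers move at their own pace and stop on an object; "grip_force" is the grip in N (left out, the last holds). Time passes only in rows, so rows that repeat a pose let the fingers close. It gives the time, the measured TCP pose, the force and the opening at its end, in the units of the state.
- monitor.observe(): the state, without advancing time (a new reading comes with each control period).
- viewer.read_camera(name): name is "side" or "top" or "wrist"; returns the picture (480x640x3 uint8, red, green, blue); there is no depth.
- viewer.camera_params(name): a dict with "camera_matrix" (3x3 intrinsics, pixels), "R" (3x3) and "t" (3): a world point X has camera coordinates R X + t. Camera axes: x right, y down, z forward; pixel columns grow to the right and rows downward; lengths in m; the calibration is good to about 2 mm. A picture is of the moment at which its call begins: read the wrist's pose just before it. camera_params takes no time and is no camera call; for the wrist camera it gives the pose at the moment of the call.
- robot.hand_in(): hands the job in, once; it reports no verdict.
The state is a dict: "time": time; "qpos": joint angles; "qvel": joint speeds; "joint_efforts": joint torques, N m; "tool_pos": TCP position; "tool_rot": TCP orientation; "contact_force": force on the tool from outside, world axes, zero at the start; "torque": the same for the moment, N m; "opening": finger opening in m.
Only numpy, scipy, OpenCV 4.12 (cv2) and the standard library are available. Lean on these libraries where they do the work, as an engineer would, in place of code of your own. Each camera call takes 0.05 s, during which the arm holds its last target. There are 200 camera calls.

## Working session

There is one attempt and no reset: what is moved stays moved. The work goes in short steps, Python scripts to look and compute and a tool call to move; the robot and the scene stay as the last step left them, time stands still between calls to the robot, and variables do not carry over. Pictures are saved under pics/ and viewed, about 8 in all and at most 12, crops included, and the job is handed in when it is done.

Besides the shell and the picture viewer there is one more tool, called after ">>>" as name([rows], argument=value, ...), one row to a line, values as JSON. move_arm: Moves the arm, as the interface text tells. Its arguments: {"type":"object","properties":{"deltas":{"type":"array","items":{"type":"object","properties":{"x":{"type":"number"},"y":{"type":"number"},"z":{"type":"number"},"wx":{"type":"number"},"wy":{"type":"number"},"wz":{"type":"number"},"hand":{"type":"number"}}}},"grip_force":{"type":"number"}},"required":["deltas"]}

```bash
mkdir -p pics; python3 - <<'E'
from cell import monitor, viewer, robot
import cv2
for n in("top","side"):
    cv2.imwrite(f"pics/{n}0.png",viewer.read_camera(n)[...,::-1])
    p=viewer.camera_params(n);print(n,p)
s=monitor.observe();print(s)
E
```

```text
top {'camera_matrix': array([[571.37241811,   0.        , 327.11191001],
       [  0.        , 571.37241811, 252.94600254],
       [  0.        ,   0.        ,   1.        ]]), 'R': array([[ 0.01078355, -0.99980279,  0.01667648],
       [-0.99723105, -0.01198001, -0.07339424],
       [ 0.07357955, -0.01583885, -0.99716357]]), 't': array([-0.02601732,  0.58657169,  1.39705635])}
side {'camera_matrix': array([[470.05168619,   0.        , 318.11736002],
       [  0.        , 470.05168619, 240.35453874],
       [  0.        ,   0.        ,   1.        ]]), 'R': array([[-0.88096401, -0.4731818 , -0.00118405],
       [-0.37339085,  0.69670717, -0.61251808],
       [ 0.29065734, -0.53916427, -0.79045569]]), 't': array([0.52382692, 0.24286138, 0.97740627])}
{'time': 0.1, 'qpos': array([ 9.74989450e-01,  3.42688364e-01,  1.52490480e+00, -2.07247883e-05,
        1.27542267e+00, -1.46001367e-01]), 'qvel': array([ 0.00070159, -0.00179489, -0.00355899, -0.00138262,  0.00046221,
       -0.00053982]), 'joint_efforts': array([ 2.07288984e-03, -4.32001269e+01, -2.44696140e+01,  7.20398873e-02,
        5.26024529e-02, -6.43196677e-05]), 'tool_pos': array([0.22802075, 0.47244458, 0.195002  ]), 'tool_rot': array([-3.14018173e+00, -1.87440846e-04,  2.69179306e+00]), 'contact_force': array([0.17388497, 0.04728828, 0.20931565]), 'torque': array([ 0.03413401,  0.03381333, -0.0103188 ]), 'opening': 0.09160061884301506}
```

View pics/top0.png

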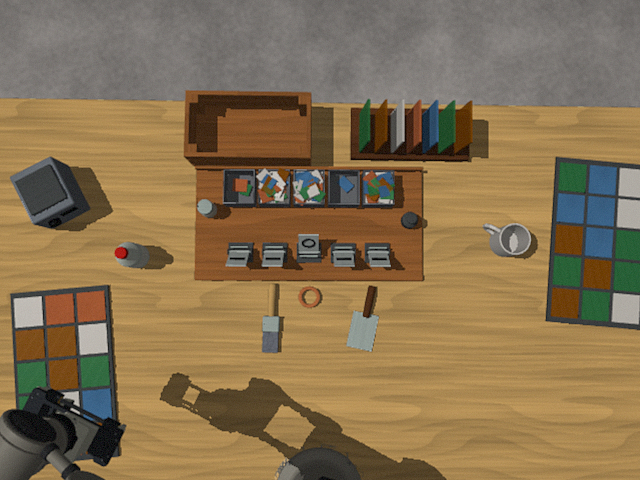

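View pics/side0.png

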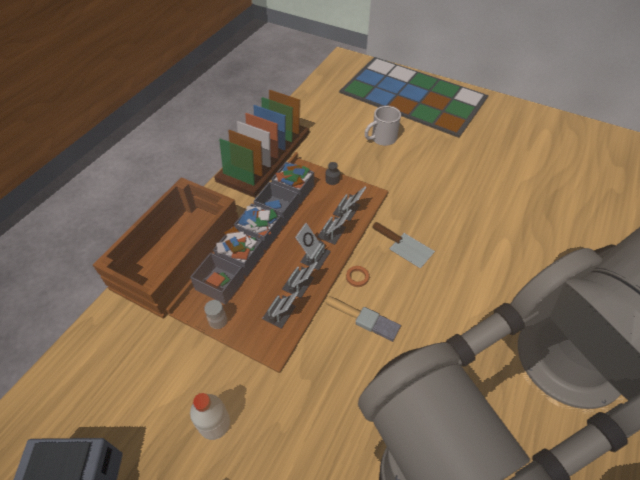

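```bash
python3 - <<'E'
import cv2
a=cv2.imread("pics/top0.png")[160:285,190:430]
cv2.imwrite("pics/c.png",cv2.resize(a,None,fx=3.3,fy=3.3,interpolation=cv2.INTER_CUBIC))
E
```

```text
(no output)
```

View pics/c.png

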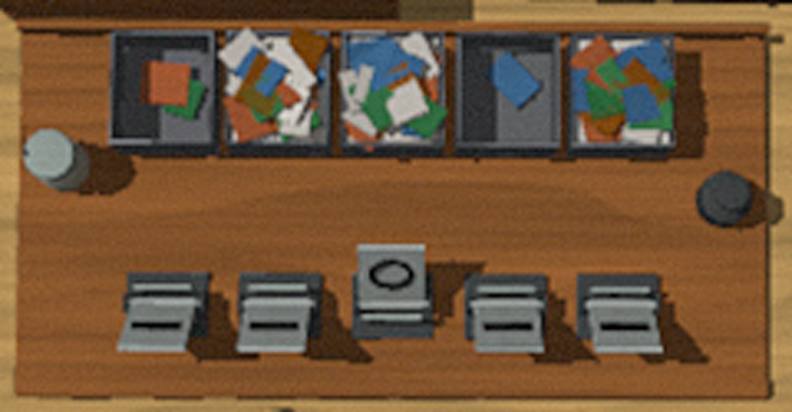

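```bash
cat >h.py <<'E'
from cell import viewer
import numpy as np
def w(n,u,v,z):
    p=viewer.camera_params(n);R,t=p["R"],p["t"]
    d=R.T@np.linalg.solve(p["camera_matrix"],[u,v,1]);c=-R.T@t
    return (c+d*(z-c[2])/d[2]).round(4)
E
python3 - <<'E'
from h import w
from cell import monitor
import numpy as np
f=lambda u,v,z:w("top",190+(u+.5)/3.3-.5,160+(v+.5)/3.3-.5,z)
for k,(a,b) in {1:(118,188),2:(237,307),4:(475,543),5:(593,662)}.items(): print(k,f(a,351,.093),f(b,351,.093))
print("3 edge",f(357,245,.093),f(425,245,.093))
print("bins",f(112,153,.0),f(676,155,.0),"board",f(15,396,.012),f(768,400,.012))
for n,u,v,z in(("flux",122,254,.13),("flux base",140,262,0)): print(n,w("top",u,v,z))
s=monitor.observe();print(s["tool_pos"],s["tool_rot"])
y=s["tool_rot"][2]
from scipy.spatial.transform import Rotation as Ro
R=Ro.from_euler("xyz",s["tool_rot"]).as_matrix();print(R.round(3))
E
```

```text
1 [0.5479 0.2202 0.093 ] [0.5485 0.1705 0.093 ]
2 [0.5489 0.1357 0.093 ] [0.5495 0.0859 0.093 ]
4 [ 0.5509 -0.0338  0.093 ] [ 0.5515 -0.0824  0.093 ]
5 [ 0.5519 -0.1181  0.093 ] [ 0.5525 -0.1675  0.093 ]
3 edge [0.6259 0.0514 0.093 ] [0.6265 0.0028 0.093 ]
bins [0.7043 0.2434 0.    ] [ 0.7085 -0.1897  0.    ] board [0.5171 0.3097 0.012 ] [ 0.5205 -0.2583  0.012 ]
flux [0.5708 0.4499 0.13  ]
flux base [0.5601 0.4488 0.    ]
[0.22802075 0.47244458 0.195002  ] [-3.14018173e+00 -1.87440846e-04  2.69179306e+00]
[[-0.901  0.435 -0.001]
 [ 0.435  0.901 -0.001]
 [ 0.    -0.001 -1.   ]]
```

>>> move_arm([
  {"x": -0.04, "y": -0.021, "z": 0, "wz": -3, "hand": 0},
  {"x": -0.09, "y": -0.048, "z": 0, "wz": -6, "hand": 0},
  {"x": -0.145, "y": -0.078, "z": 0, "wz": -9, "hand": 0},
  {"x": -0.2, "y": -0.108, "z": 0, "wz": -13, "hand": 0},
  {"x": -0.255, "y": -0.137, "z": 0, "wz": -17, "hand": 0},
  {"x": -0.31, "y": -0.167, "z": 0, "wz": -21, "hand": 0},
  {"x": -0.36, "y": -0.194, "z": 0, "wz": -24, "hand": 0},
  {"x": -0.393, "y": -0.212, "z": 0, "wz": -25.8, "hand": 0},
])

```text
schema error: expected keys x, y, z, wx, wy, wz, hand
```

>>> move_arm([
  {"x": -0.04, "y": -0.021, "z": 0, "wx": 0, "wy": 0, "wz": -3, "hand": 0},
  {"x": -0.09, "y": -0.048, "z": 0, "wx": 0, "wy": 0, "wz": -6, "hand": 0},
  {"x": -0.145, "y": -0.078, "z": 0, "wx": 0, "wy": 0, "wz": -9, "hand": 0},
  {"x": -0.2, "y": -0.108, "z": 0, "wx": 0, "wy": 0, "wz": -13, "hand": 0},
  {"x": -0.255, "y": -0.137, "z": 0, "wx": 0, "wy": 0, "wz": -17, "hand": 0},
  {"x": -0.31, "y": -0.167, "z": 0, "wx": 0, "wy": 0, "wz": -21, "hand": 0},
  {"x": -0.36, "y": -0.194, "z": 0, "wx": 0, "wy": 0, "wz": -24, "hand": 0},
  {"x": -0.393, "y": -0.212, "z": 0, "wx": 0, "wy": 0, "wz": -25.8, "hand": 0},
])

```text
time: 1.1
tool_pos: [0.491, 0.1087, 0.1952]
tool_rot: [-3.141, -0.001, 3.141]
contact_force: [-0.1, -0.1, 0.2]
opening: 0.0161
```

>>> move_arm([
  {"x": 0, "y": 0.002, "z": 0.04, "wx": 0, "wy": 0, "wz": 0, "hand": 0},
  {"x": 0, "y": 0.002, "z": 0.08, "wx": 0, "wy": 0, "wz": 0, "hand": 0},
  {"x": 0, "y": 0.002, "z": 0.12, "wx": 0, "wy": 0, "wz": 0, "hand": 0},
  {"x": 0, "y": 0.002, "z": 0.12, "wx": 0, "wy": 0, "wz": 0, "hand": 0},
])

```text
time: 1.6
tool_pos: [0.4875, 0.1128, 0.0731]
tool_rot: [-3.141, -0.007, -3.141]
contact_force: [-0.5, -0.3, 0.5]
opening: 0.0002
```

```bash
python3 - <<'E'
from cell import viewer
import cv2
a=viewer.read_camera("side")[...,::-1][150:350,180:420]
cv2.imwrite("pics/s1.png",cv2.resize(a,None,fx=3,fy=3,interpolation=cv2.INTER_CUBIC))
E
```

```text
(no output)
```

View pics/s1.png

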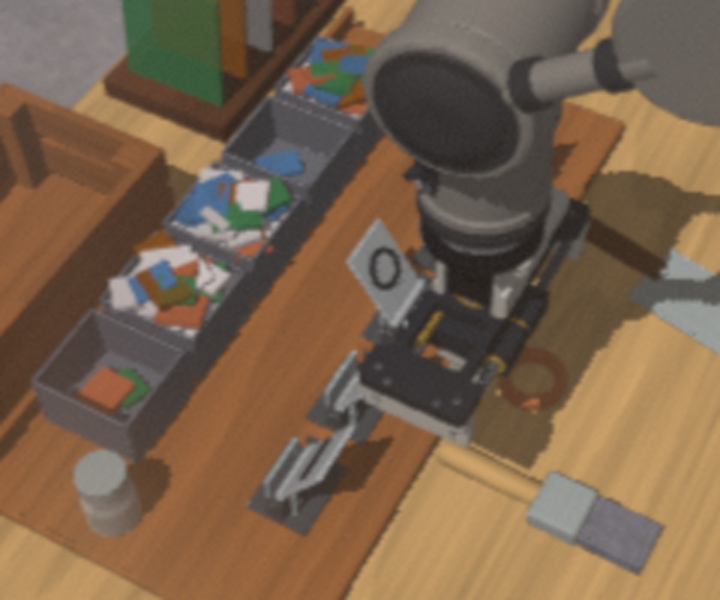

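>>> move_arm([
  {"x": -0.012, "y": 0, "z": 0, "wx": 0, "wy": 0, "wz": 0, "hand": 0},
  {"x": -0.025, "y": 0, "z": 0, "wx": 0, "wy": 0, "wz": 0, "hand": 0},
  {"x": -0.035, "y": 0, "z": 0, "wx": 0, "wy": 0, "wz": 0, "hand": 0},
  {"x": -0.043, "y": 0, "z": 0, "wx": 0, "wy": 0, "wz": 0, "hand": 0},
  {"x": -0.05, "y": 0, "z": 0, "wx": 0, "wy": 0, "wz": 0, "hand": 0},
  {"x": -0.057, "y": 0, "z": 0, "wx": 0, "wy": 0, "wz": 0, "hand": 0},
  {"x": -0.064, "y": 0, "z": 0, "wx": 0, "wy": 0, "wz": 0, "hand": 0},
  {"x": -0.071, "y": 0, "z": 0, "wx": 0, "wy": 0, "wz": 0, "hand": 0},
])

```text
time: 2.65
tool_pos: [0.5614, 0.1131, 0.0756]
tool_rot: [3.142, -0.0, -3.141]
contact_force: [-2.0, -1.1, -0.6]
opening: 0.0005
```

>>> move_arm([
  {"x": -0.007, "y": 0, "z": 0, "wx": 0, "wy": 0, "wz": 0, "hand": 0},
  {"x": -0.014, "y": 0, "z": 0, "wx": 0, "wy": 0, "wz": 0, "hand": 0},
  {"x": -0.021, "y": 0, "z": 0, "wx": 0, "wy": 0, "wz": 0, "hand": 0},
  {"x": -0.028, "y": 0, "z": 0, "wx": 0, "wy": 0, "wz": 0, "hand": 0},
  {"x": -0.033, "y": 0, "z": 0, "wx": 0, "wy": 0, "wz": 0, "hand": 0},
  {"x": -0.033, "y": 0, "z": 0, "wx": 0, "wy": 0, "wz": 0, "hand": 0},
])

```text
time: 3.4
tool_pos: [0.5943, 0.1131, 0.0755]
tool_rot: [3.142, 0.0, -3.141]
contact_force: [0.0, 0.5, -1.6]
opening: 0.0002
```

>>> move_arm([
  {"x": 0.03, "y": 0, "z": 0, "wx": 0, "wy": 0, "wz": 0, "hand": 0},
  {"x": 0.07, "y": 0, "z": 0, "wx": 0, "wy": 0, "wz": 0, "hand": 0},
  {"x": 0.1, "y": 0, "z": -0.03, "wx": 0, "wy": 0, "wz": 0, "hand": 0},
  {"x": 0.1, "y": -0.03, "z": -0.06, "wx": 0, "wy": 0, "wz": 0, "hand": 0},
  {"x": 0.1, "y": -0.08, "z": -0.07, "wx": 0, "wy": 0, "wz": 0, "hand": 0},
  {"x": 0.1, "y": -0.14, "z": -0.07, "wx": 0, "wy": 0, "wz": 0, "hand": 0},
  {"x": 0.1, "y": -0.2, "z": -0.07, "wx": 0, "wy": 0, "wz": 0, "hand": 0},
  {"x": 0.1, "y": -0.256, "z": -0.07, "wx": 0, "wy": 0, "wz": 0, "hand": 0},
])

```text
time: 4.4
tool_pos: [0.4938, -0.1448, 0.1459]
tool_rot: [-3.141, 0.001, -3.141]
contact_force: [-0.5, 0.8, -0.4]
opening: 0.0
```

```bash
python3 - <<'E'
from cell import viewer
import cv2
a=viewer.read_camera("side")[...,::-1][150:350,180:420]
cv2.imwrite("pics/s2.png",cv2.resize(a,None,fx=3,fy=3,interpolation=cv2.INTER_CUBIC))
E
```

```text
(no output)
```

View pics/s2.png

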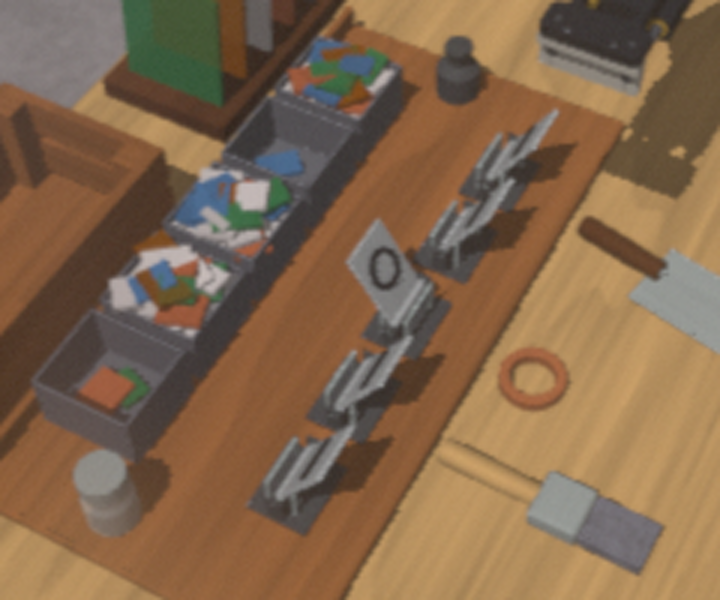

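>>> move_arm([
  {"x": 0, "y": 0.002, "z": 0.04, "wx": 0, "wy": 0, "wz": 0, "hand": 0},
  {"x": 0, "y": 0.002, "z": 0.07, "wx": 0, "wy": 0, "wz": 0, "hand": 0},
  {"x": -0.015, "y": 0.002, "z": 0.07, "wx": 0, "wy": 0, "wz": 0, "hand": 0},
  {"x": -0.03, "y": 0.002, "z": 0.07, "wx": 0, "wy": 0, "wz": 0, "hand": 0},
  {"x": -0.038, "y": 0.002, "z": 0.07, "wx": 0, "wy": 0, "wz": 0, "hand": 0},
  {"x": -0.045, "y": 0.002, "z": 0.07, "wx": 0, "wy": 0, "wz": 0, "hand": 0},
  {"x": -0.052, "y": 0.002, "z": 0.07, "wx": 0, "wy": 0, "wz": 0, "hand": 0},
  {"x": -0.059, "y": 0.002, "z": 0.07, "wx": 0, "wy": 0, "wz": 0, "hand": 0},
])

```text
time: 5.45
tool_pos: [0.5534, -0.1409, 0.0757]
tool_rot: [3.142, 0.0, -3.141]
contact_force: [-0.3, 0.1, 0.1]
opening: 0.0004
```

>>> move_arm([
  {"x": -0.007, "y": 0, "z": 0, "wx": 0, "wy": 0, "wz": 0, "hand": 0},
  {"x": -0.014, "y": 0, "z": 0, "wx": 0, "wy": 0, "wz": 0, "hand": 0},
  {"x": -0.021, "y": 0, "z": 0, "wx": 0, "wy": 0, "wz": 0, "hand": 0},
  {"x": -0.028, "y": 0, "z": 0, "wx": 0, "wy": 0, "wz": 0, "hand": 0},
  {"x": -0.035, "y": 0, "z": 0, "wx": 0, "wy": 0, "wz": 0, "hand": 0},
  {"x": -0.042, "y": 0, "z": 0, "wx": 0, "wy": 0, "wz": 0, "hand": 0},
  {"x": -0.042, "y": 0, "z": 0, "wx": 0, "wy": 0, "wz": 0, "hand": 0},
  {"x": -0.042, "y": 0, "z": 0, "wx": 0, "wy": 0, "wz": 0, "hand": 0},
])

```text
time: 6.45
tool_pos: [0.5949, -0.1408, 0.0755]
tool_rot: [3.141, -0.0, -3.141]
contact_force: [-0.2, -0.6, 0.2]
opening: 0.0004
```

```bash
python3 - <<'E'
from cell import viewer
import cv2, numpy as np
a=viewer.read_camera("side")[...,::-1][150:300,260:420]
b=viewer.read_camera("wrist")[...,::-1]
a=cv2.resize(a,(400,375),interpolation=cv2.INTER_CUBIC);b=cv2.resize(b,(400,300))
cv2.imwrite("pics/s3.png",np.hstack([a[:375],cv2.copyMakeBorder(b,0,75,0,0,0)]))
E
```

```text
(no output)
```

View pics/s3.png

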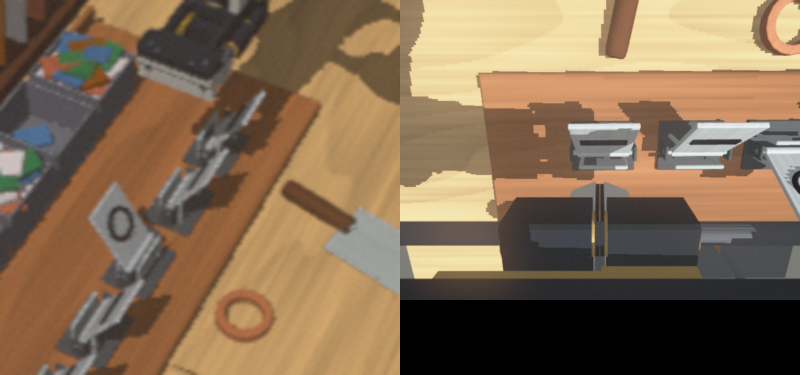

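```bash
python3 - <<'E'
from cell import viewer,monitor
import cv2, numpy as np
s=monitor.observe();print(s["tool_pos"],s["opening"])
P={"tcp":s["tool_pos"],"edge":[.552,-.143,.093],"pin":[.59,-.143,.034],"edgeL":[.552,-.119,.093],"edgeR":[.552,-.167,.093]}
for n in("side","wrist","top"):
    p=viewer.camera_params(n)
    for k,X in P.items():
        c=p["R"]@np.array(X)+p["t"];q=p["camera_matrix"]@c;print(n,k,(q[:2]/q[2]).round(0),c[2].round(3))
    if n=="wrist":print(-p["R"].T@p["t"])
cv2.imwrite("pics/w4.png",viewer.read_camera("wrist")[...,::-1])
a=viewer.read_camera("side")[...,::-1][130:250,270:430]
cv2.imwrite("pics/s4.png",cv2.resize(a,None,fx=5,fy=5,interpolation=cv2.INTER_CUBIC))
E
```

```text
[ 0.59488729 -0.14087451  0.07560017] 0.000495567716696458
side tcp [345. 191.] 1.167
side edge [361. 191.] 1.141
side pin [346. 202.] 1.199
side edgeL [357. 197.] 1.128
side edgeR [366. 185.] 1.154
wrist tcp [320. 284.] 0.205
wrist edge [315. 205.] 0.176
wrist pin [316. 248.] 0.243
wrist edgeL [373. 205.] 0.176
wrist edgeR [257. 205.] 0.176
[ 0.51451459 -0.14131404  0.26522537]
top tcp [378. 249.] 1.368
top edge [380. 266.] 1.347
top pin [377. 252.] 1.409
top edgeL [370. 266.] 1.347
top edgeR [390. 266.] 1.348
```

View pics/w4.png

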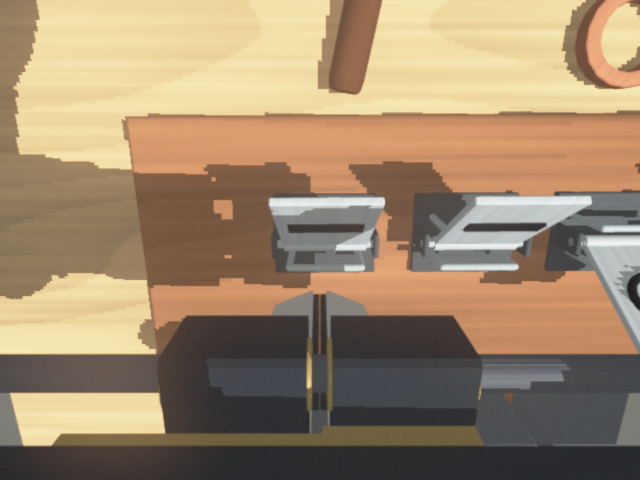

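View pics/s4.png

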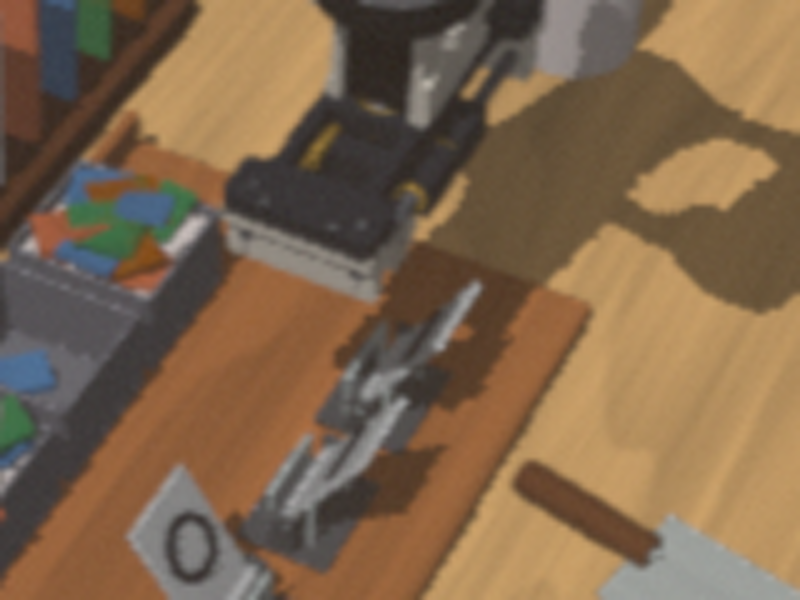

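>>> move_arm([
  {"x": 0, "y": 0, "z": -0.03, "wx": 0, "wy": 0, "wz": 0, "hand": 0},
  {"x": 0, "y": 0, "z": -0.06, "wx": 0, "wy": 0, "wz": 0, "hand": 0},
  {"x": 0.04, "y": 0, "z": -0.06, "wx": 0, "wy": 0, "wz": 0, "hand": 0},
  {"x": 0.09, "y": 0, "z": -0.06, "wx": 0, "wy": 0, "wz": 0, "hand": 0},
  {"x": 0.09, "y": 0, "z": -0.03, "wx": 0, "wy": 0, "wz": 0, "hand": 0},
  {"x": 0.09, "y": 0, "z": 0, "wx": 0, "wy": 0, "wz": 0, "hand": 0},
  {"x": 0.07, "y": 0, "z": 0, "wx": 0, "wy": 0, "wz": 0, "hand": 0},
  {"x": 0.07, "y": 0, "z": 0, "wx": 0, "wy": 0, "wz": 0, "hand": 0},
])

```text
time: 7.65
tool_pos: [0.5258, -0.1411, 0.0755]
tool_rot: [-3.141, 0.001, -3.141]
contact_force: [1.0, -0.3, -0.2]
opening: 0.0005
```

```bash
cat > snap.py <<'E'
import sys,cv2
from cell import viewer,monitor
k=sys.argv[1]
cv2.imwrite(f"pics/q{k}s.png",viewer.read_camera("side")[...,::-1])
cv2.imwrite(f"pics/q{k}w.png",viewer.read_camera("wrist")[...,::-1])
s=monitor.observe();print(s["tool_pos"],s["contact_force"])
E
python3 snap.py 0
```

```text
[ 0.52479144 -0.14088298  0.07577495] [-1.05717043  0.71484799  0.33530253]
```

>>> move_arm([
  {"x": -0.01, "y": 0, "z": 0, "wx": 0, "wy": 0, "wz": 0, "hand": 0},
  {"x": -0.02, "y": 0, "z": 0, "wx": 0, "wy": 0, "wz": 0, "hand": 0},
  {"x": -0.025, "y": 0, "z": 0, "wx": 0, "wy": 0, "wz": 0, "hand": 0},
])

```text
time: 8.12
tool_pos: [0.551, -0.141, 0.0758]
tool_rot: [-3.141, 0.001, -3.141]
contact_force: [-0.4, -0.1, 0.1]
opening: 0.0003
```

```bash
python3 snap.py 1
```

```text
[ 0.55068813 -0.14090023  0.0755413 ] [0.61118675 0.26095706 0.86607607]
```

>>> move_arm([
  {"x": -0.007, "y": 0, "z": 0, "wx": 0, "wy": 0, "wz": 0, "hand": 0},
  {"x": -0.015, "y": 0, "z": 0, "wx": 0, "wy": 0, "wz": 0, "hand": 0},
])

```text
time: 8.48
tool_pos: [0.5655, -0.141, 0.0757]
tool_rot: [3.142, 0.0, -3.141]
contact_force: [-0.8, -0.4, 0.6]
opening: -0.0001
```

```bash
python3 snap.py 2; python3 - <<'E'
import cv2,numpy as np
r=[]
for k in range(3):
    s=cv2.imread(f"pics/q{k}s.png")[150:230,310:400];w=cv2.imread(f"pics/q{k}w.png")[60:460]
    r.append(np.vstack([cv2.resize(s,(265,235),interpolation=cv2.INTER_CUBIC),cv2.resize(w[:,100:540],(265,241))]))
cv2.imwrite("pics/m1.png",np.hstack(r))
E
```

```text
[ 0.5660362  -0.14100006  0.07560627] [-0.35874151 -0.27191055  0.05367814]
```

View pics/m1.png

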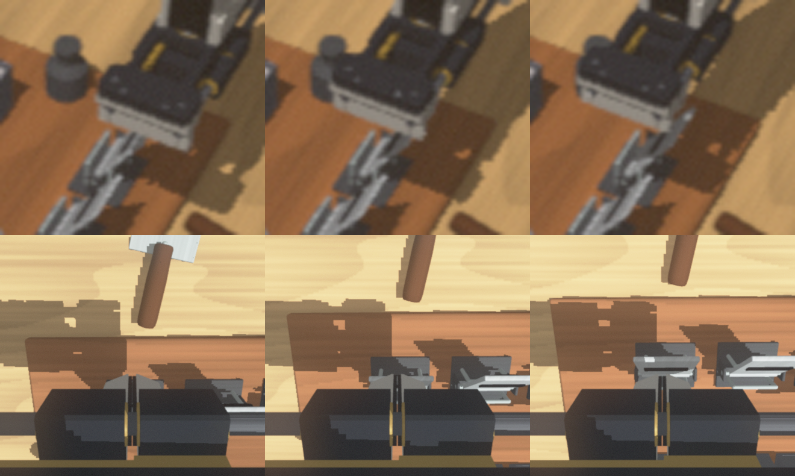

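>>> move_arm([
  {"x": 0, "y": 0, "z": -0.03, "wx": 0, "wy": 0, "wz": 0, "hand": 0},
  {"x": 0.03, "y": -0.002, "z": -0.03, "wx": 0, "wy": 0, "wz": 0, "hand": 0},
  {"x": 0.07, "y": -0.002, "z": -0.01, "wx": 0, "wy": 0, "wz": 0, "hand": 0},
  {"x": 0.07, "y": -0.002, "z": 0.025, "wx": 0, "wy": 0, "wz": 0, "hand": 0},
  {"x": 0.05, "y": -0.002, "z": 0.025, "wx": 0, "wy": 0, "wz": 0, "hand": 0},
  {"x": 0.035, "y": -0.002, "z": 0.025, "wx": 0, "wy": 0, "wz": 0, "hand": 0},
  {"x": 0.028, "y": -0.002, "z": 0.025, "wx": 0, "wy": 0, "wz": 0, "hand": 0},
  {"x": 0.021, "y": -0.002, "z": 0.025, "wx": 0, "wy": 0, "wz": 0, "hand": 0},
])

```text
time: 9.57
tool_pos: [0.544, -0.1428, 0.0506]
tool_rot: [3.141, -0.001, -3.141]
contact_force: [-1.1, -0.7, 0.3]
opening: 0.0005
```

>>> move_arm([
  {"x": -0.007, "y": 0, "z": 0, "wx": 0, "wy": 0, "wz": 0, "hand": 0},
  {"x": -0.014, "y": 0, "z": 0, "wx": 0, "wy": 0, "wz": 0, "hand": 0},
  {"x": -0.021, "y": 0, "z": 0, "wx": 0, "wy": 0, "wz": 0, "hand": 0},
])

```text
time: 9.95
tool_pos: [0.5655, -0.143, 0.0506]
tool_rot: [3.142, 0.0, -3.141]
contact_force: [-0.7, 0.1, 0.5]
opening: 0.0003
```

```bash
python3 snap.py 3
```

```text
[ 0.56585948 -0.14298407  0.05058798] [ 0.3218208  -0.40178182 -0.83713315]
```

>>> move_arm([
  {"x": -0.006, "y": 0, "z": 0, "wx": 0, "wy": 0, "wz": 0, "hand": 0},
  {"x": -0.012, "y": 0, "z": 0, "wx": 0, "wy": 0, "wz": 0, "hand": 0},
  {"x": -0.017, "y": 0, "z": 0, "wx": 0, "wy": 0, "wz": 0, "hand": 0},
  {"x": -0.017, "y": 0, "z": 0, "wx": 0, "wy": 0, "wz": 0, "hand": 0},
])

```text
time: 10.55
tool_pos: [0.5825, -0.1429, 0.0505]
tool_rot: [3.142, 0.0, -3.141]
contact_force: [1.1, 0.1, 0.7]
opening: 0.0006
```

```bash
python3 snap.py 4; python3 - <<'E'
import cv2,numpy as np
r=[]
for k in (3,4):
    s=cv2.imread(f"pics/q{k}s.png")[150:230,310:400];w=cv2.imread(f"pics/q{k}w.png")[130:430,120:520]
    r.append(np.vstack([cv2.resize(s,(337,300),interpolation=cv2.INTER_CUBIC),cv2.resize(w,(337,253))]))
cv2.imwrite("pics/m2.png",np.hstack(r))
E
```

```text
[ 0.58204873 -0.14287234  0.0505307 ] [ 0.41465036 -0.08574792  0.86484388]
```

View pics/m2.png

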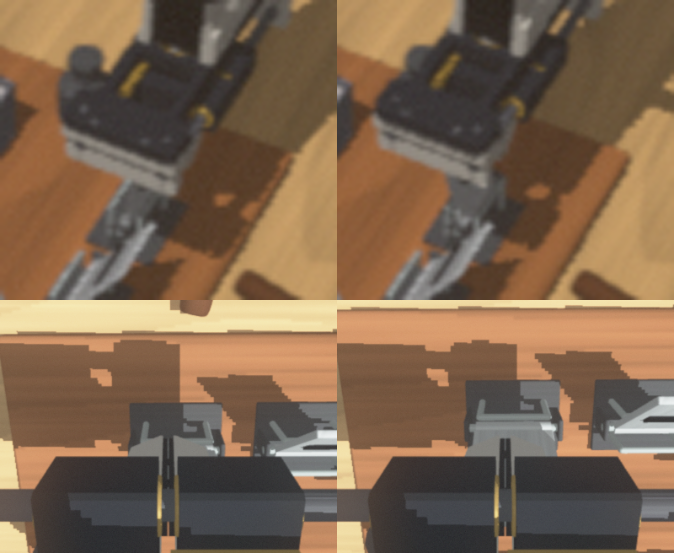

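>>> move_arm([
  {"x": 0.03, "y": 0, "z": 0, "wx": 0, "wy": 0, "wz": 0, "hand": 0},
  {"x": 0.07, "y": 0, "z": -0.03, "wx": 0, "wy": 0, "wz": 0, "hand": 0},
  {"x": 0.09, "y": 0, "z": -0.08, "wx": 0, "wy": 0, "wz": 0, "hand": 0},
  {"x": 0.09, "y": 0.04, "z": -0.09, "wx": 0, "wy": 0, "wz": 0, "hand": 0},
  {"x": 0.09, "y": 0.09, "z": -0.09, "wx": 0, "wy": 0, "wz": 0, "hand": 0},
  {"x": 0.09, "y": 0.15, "z": -0.09, "wx": 0, "wy": 0, "wz": 0, "hand": 0},
  {"x": 0.09, "y": 0.21, "z": -0.09, "wx": 0, "wy": 0, "wz": 0, "hand": 0},
  {"x": 0.09, "y": 0.254, "z": -0.09, "wx": 0, "wy": 0, "wz": 0, "hand": 0},
])

```text
time: 11.65
tool_pos: [0.4915, 0.1133, 0.1409]
tool_rot: [3.141, 0.0, -3.14]
contact_force: [0.5, -0.9, 0.2]
opening: 0.0006
```

>>> move_arm([
  {"x": 0, "y": 0, "z": 0.04, "wx": 0, "wy": 0, "wz": 0, "hand": 0},
  {"x": 0, "y": 0, "z": 0.09, "wx": 0, "wy": 0, "wz": 0, "hand": 0},
  {"x": 0, "y": 0, "z": 0.09, "wx": 0, "wy": 0, "wz": 0, "hand": 0},
])

```text
time: 12.02
tool_pos: [0.489, 0.1109, 0.0481]
tool_rot: [-3.141, -0.008, -3.141]
contact_force: [0.7, 0.6, 0.3]
opening: -0.0001
```

>>> move_arm([
  {"x": -0.015, "y": 0, "z": 0, "wx": 0, "wy": 0, "wz": 0, "hand": 0},
  {"x": -0.03, "y": 0, "z": 0, "wx": 0, "wy": 0, "wz": 0, "hand": 0},
  {"x": -0.04, "y": 0, "z": 0, "wx": 0, "wy": 0, "wz": 0, "hand": 0},
  {"x": -0.047, "y": 0, "z": 0, "wx": 0, "wy": 0, "wz": 0, "hand": 0},
  {"x": -0.054, "y": 0, "z": 0, "wx": 0, "wy": 0, "wz": 0, "hand": 0},
  {"x": -0.061, "y": 0, "z": 0, "wx": 0, "wy": 0, "wz": 0, "hand": 0},
  {"x": -0.068, "y": 0, "z": 0, "wx": 0, "wy": 0, "wz": 0, "hand": 0},
  {"x": -0.075, "y": 0, "z": 0, "wx": 0, "wy": 0, "wz": 0, "hand": 0},
])

```text
time: 13.02
tool_pos: [0.5674, 0.1111, 0.0506]
tool_rot: [3.141, -0.0, -3.141]
contact_force: [-0.1, 0.0, 1.0]
opening: 0.0001
```

>>> move_arm([
  {"x": -0.006, "y": 0, "z": 0, "wx": 0, "wy": 0, "wz": 0, "hand": 0},
  {"x": -0.013, "y": 0, "z": 0, "wx": 0, "wy": 0, "wz": 0, "hand": 0},
  {"x": -0.013, "y": 0, "z": 0, "wx": 0, "wy": 0, "wz": 0, "hand": 0},
  {"x": 0.02, "y": 0, "z": 0, "wx": 0, "wy": 0, "wz": 0, "hand": 0},
  {"x": 0.06, "y": 0, "z": 0, "wx": 0, "wy": 0, "wz": 0, "hand": 0},
  {"x": 0.1, "y": 0, "z": -0.03, "wx": 0, "wy": 0, "wz": 0, "hand": 0},
  {"x": 0.12, "y": 0, "z": -0.09, "wx": 0, "wy": 0, "wz": 0, "hand": 0},
  {"x": 0.12, "y": 0, "z": -0.13, "wx": 0, "wy": 0, "wz": 0, "hand": 0},
])

```text
time: 14.02
tool_pos: [0.4458, 0.1112, 0.183]
tool_rot: [3.141, 0.001, -3.141]
contact_force: [1.4, -1.3, -0.1]
opening: 0.0006
```

```bash
python3 snap.py 5; python3 - <<'E'
import cv2,numpy as np
from cell import viewer
t=viewer.read_camera("top")[...,::-1][160:360,190:430]
s=cv2.imread("pics/q5s.png")[100:400,170:450]
cv2.imwrite("pics/m3.png",np.hstack([cv2.resize(t,(420,350),interpolation=cv2.INTER_CUBIC),cv2.resize(s,(327,350),interpolation=cv2.INTER_CUBIC)]))
E
```

```text
[0.44920933 0.1113349  0.1852788 ] [-0.41516242  0.42374203 -0.70711883]
```

View pics/m3.png

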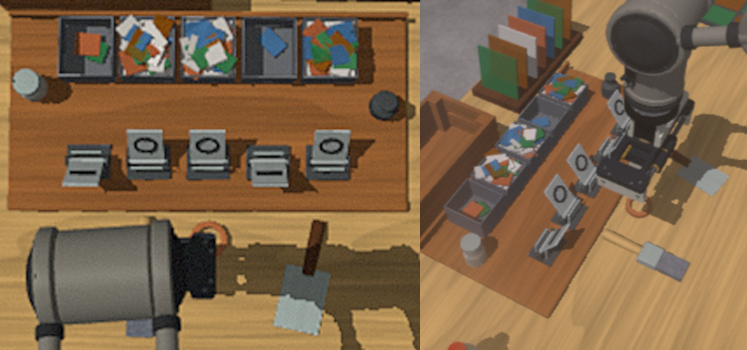

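Tags from left to right now read bar, ring, ring, bar, ring. That matches the bins: low, full, full, low, full. The arm is clear of the tags and the loose items haven't moved, so I'm handing in.

```bash
python3 -c "
from cell import robot
print(robot.hand_in())"
```

```text
the job is handed in; nothing more can be done
None
```

I flipped the two wrong tags to ring-up, and all five tags now match their bins. The two were the second and fifth from the left, both in front of full bins. The job was handed in at about 14 s.

- **Last pictures:** The top view shows the tags from left to right as bar, ring, ring, bar, ring, against bins that are low, full, full, low, full. The jar, weight, knife and foil look unmoved. The brush is partly hidden by the arm in the top view, but the side view shows it in place.
- **Arm at the end:** The tool is about 0.18 m up on the robot's side, clear of the tags. The end-of-move force readings stayed within about 2 N, but I only saw the force at the end of each move, not during it.
- **What went wrong:** My first pass over each of these two tags, at a reported fingertip height of 75 mm, left them unmoved. The wrist picture suggested the closed fingertips were 9–30 mm higher than reported and passed over the flaps. I never found out why. At a reported 50 mm, both flaps went over on the first push.
- **Not checked:** I took no picture of the mug or flux bottle after the pushes. The arm did not go near the mug. On the first move it passed above the bottle's height and well to one side of it.

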